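Wind the clockwork lunch timer

ROBOT

A 6-joint arm with a two-finger parallel gripper is mounted at the origin on the work surface. World frame = base frame: x ahead of the robot, y to its left, z up, the work surface at z = 0. Lengths are in m, angles in degrees, forces in N, time in s.
With the tool pointing down it reaches from about 0.25 to 0.725 m from the base axis. Payload 9.7 kg.
Tool frame: the origin (TCP) lies between the finger pads; the fingertips stand 19 mm ahead of it and the grasp point (between the pads) is the TCP; z points along the fingers, y is the line along which they close (so a half turn about z gives the same grasp; the last joint's range is limited). The gripper opens to 85 mm and grips with 20 to 120 N. Pads are 22 mm wide; open, the fingers measure 114 mm over their backs; the gripper's body (76 mm by 85 mm) begins 54 mm behind the grasp point. The pads swing forward as they close: fully open they stand 13 mm farther back than shut.
Start: joints at [0, 4.979, 10.078, 95.1, 0, 90], TCP at [0.55, -0, 0.25] pointing down, gripper open.
Joint ranges: [-179.16, 179.16], [-48.56, 103.87], [-65.8, 70.77], [-126.05, 130.52], [-82.76, 87.17], [-180, 180]. Speed limits (degrees/s): [127.2, 127.2, 147.25, 180, 180, 180].

INTERFACE

Orientations are given as [roll, pitch, yaw] about the fixed x, y, z axes, in that order (R = Rz(yaw) Ry(pitch) Rx(roll)).
In Python, from workcell import bot gives the robot as it stands. The module is installed in compiled form; this text tells all that it offers.
- The arm moves only by the shell command python3 -m crank 'ROWS' [OPENING] [FORCE]. ROWS is JSON, a list that holds one entry, the list of rows, each a list of 6 numbers: the shift along the world's x, y, z as a fraction of full scale, then the turn, a rotation vector about the world's x, y, z as a fraction of full scale. In form: [[[x, y, z, wx, wy, wz], ...]]. A call has 1 to 20 rows; each row shifts and turns the commanded pose from where the row before left it; what a row does not reach is not made up. Full scale, the value 1, is 20 mm for a shift and 0.12 rad for a turn. A row lasts 1/12 s, in which the tool goes at most 41.7 mm and 7.16 degrees, less where a joint would pass 70% of its speed; a pose out of reach is approached as far as the arm can. A call with a number of a shift or a turn outside -1 to 1 is refused whole. A call with a gripper value outside its range is refused whole. OPENING is the opening, from 0 (shut) to 1 (fully open), set as the call begins (- or left out, the last holds). The fingers move at their own pace and stop on an object; FORCE is the grip in N (left out, the last holds). Time passes only in rows, so rows that do not move let the fingers close. It gives the time, the measured TCP pose, the force, the opening and the grip force at its end, in the units of the state.
- bot.get_obs(): the state, without advancing time (a new reading comes with each control period).
- bot.camera(name): name is "scene" or "side" or "wrist"; returns the picture (420x560x3 uint8, red, green, blue); there is no depth.
- bot.camera_model(name): a dict with "vertical_fov" (degrees; the focal length in pixels is half the picture's height over the tangent of half this angle, whatever the lens; pixels are square), "cx", "cy" (the principal point, pixels), "k1" (the pictures are not rectified: a ray, as slopes to the right and down, at radius r is drawn at 1 + k1 r^2 times it, then the intrinsics apply), "R" (3x3) and "t" (3): a world point X has camera coordinates R X + t. Camera axes: x right, y down, z forward; pixel columns grow to the right and rows downward; lengths in m; the calibration is good to about 2 mm. A picture is of the moment at which its call begins: read the wrist's pose just before it. camera_model takes no time and is no camera call; for the wrist camera it gives the pose at the moment of the call.
- bot.job_done(): hands the job in; it is judged then, once.
The state is a dict: "time": time; "q": joint angles; "qd": joint speeds; "joint_efforts": joint torques, N m; "ee_pos": TCP position; "tcp_rot": TCP orientation; "wrist_force": force on the tool from outside, world axes, zero at the start; "torque": the same for the moment, N m; "opening": finger opening in m; "grasp_force": force on a finger pad.
Only numpy, scipy, OpenCV 4.12 (cv2) and the standard library are available. Lean on these libraries where they do the work, as an engineer would, in place of code of your own. Each camera call takes 0.05 s, during which the arm holds its last target. There are 200 camera calls.

TASK

Lift the loose steel dome lid off the clockwork lunch timer by its knob and set it down gently, right way up, with its whole rim on the cork trivet. Then wind the timer's key clockwise, turn by turn, until it is fully wound and comes up against its stop, and let go of it. Do not drop the lid or disturb the bento, tumbler, ramekin or clip-lid pot.

Things in the scene. Friction and masses are not known exactly. Their poses are not given: they have to be found in the camera images.
- timer: squat round stainless steel clockwork timer, 148 mm across, held immovably to the table by a rubber suction foot. Origin: centre of its underside, on the table; z up. The lid's rim rests on its flange, 45 mm above the origin, around a round deck 120 mm across that stands 5 mm prouder (50 mm above the origin). The winding key rises from the deck's centre.
- winding_key (a joint): turn of the key about the timer's vertical axis, rad; grows clockwise seen from above. 0: run down, key's x axis along the timer's; 4.6: fully wound, against a hard stop (key's lug beside the stop post). Starts between 0.2 and 0.9. Stiffer as it winds (0.15 N m at first, 0.24 N m near the stop), but it stays where it is left when let go. It can be turned back by force.
- key_grip (a point): grip point on the key's axis, 86 mm above the table; z up. The key is an upright steel blade of two round wings, 68 mm long (this point's x), 9 mm thick (its y), from 66 to 100 mm above the table; grip it across the 9 mm. Below: a shaft and a 44 mm disc with a lug 6 mm wide that points along +x to 42 mm from the axis. Lid off, nothing beside the blade on the timer is above 60 mm.
- stop_post (a point): top of the small upright steel stop post on the timer's deck, 8 mm thick, 36 mm from the key's axis, 60 mm above the table. The key is fully wound when its lug, going clockwise, comes up against this post.
- lid: loose stainless steel dome lid, hollow, 132 mm across, 66 mm high, 100 mm with its knob; 0.17 to 0.35 kg. It covers the key at the start, resting on the timer's flange around the deck (3 mm play); lift it straight up at least 60 mm to clear the key. Origin: centre of the underside of its rim; z up.
- lid_knob (a point): centre of the lid's round black knob, 34 mm across and 20 mm high, on a thin neck; 90 mm above the lid's origin on its axis. The dome's top is 24 mm below this point.
- trivet: round flat cork trivet fixed to the table, 200 mm across, 10 mm thick. Origin: centre of its underside; its top is 10 mm above.
- bento: stack of three round stainless steel tiers with a lid, 140 mm across and 150 mm high; leave alone. Origin: centre of its underside.
- tumbler: glass tumbler, 74 mm across and 100 mm high; leave alone. Origin: centre of its underside.
- ramekin: white ceramic ramekin, 86 mm across and 48 mm high; leave alone. Origin: centre of its underside.
- clip_pot: lime green plastic pot with a clip-on lid, 128 mm across and 67 mm high; leave alone. Origin: centre of its underside.
Things that resemble listed ones, but are neither listed nor needed, are in the scene too. Several things look just like the trivet: the one meant starts nearest to the robot's base. What is shaped like the lid but red is not meant.

How it is judged (in metres and radians):
On the way, in this order (a step that is already met when the one before it is completed fails the run):
1. the lid stands the right way up on the trivet, let go (horizontal distance between lid and trivet below 0.036 m and z of lid in the frame of trivet between 0.006 and 0.014 m and angle between lid's own z axis and vertical below 0.08 rad and linear speed of lid below 0.03 m/s and contact force between lid and the fingers below 0.1 N), for 0.2 s.
2. the key is fully wound (within 0.3 rad of its stop) (value of joint winding_key above 4.3 rad), for 0.1 s.
At the end, for the whole second after the job is handed in: The lid rests, released, right way up on the trivet (its axis within 36 mm of the trivet's, which keeps its whole rim on the cork; tilt under 0.08 rad), and the key is let go and still, within 0.3 rad of its stop (above 4.3 rad) (all of step 1 and value of joint winding_key above 4.3 rad and velocity of joint winding_key between -0.1 and 0.1 rad/s and contact force between winding_key and the fingers below 0.1 N); the robot touches nothing.
It fails at once if the steel bento is disturbed (moved over 25 mm or tilted over 0.3 rad) (distance of bento from where it was at the start of the episode above 0.025 m or angle between bento's own z axis and vertical above 0.3 rad).
It fails at once if the glass tumbler is disturbed (moved over 25 mm or tilted over 0.3 rad) (distance of tumbler from where it was at the start of the episode above 0.025 m or angle between tumbler's own z axis and vertical above 0.3 rad).
It fails at once if the white ramekin is disturbed (moved over 25 mm or tilted over 0.3 rad) (distance of ramekin from where it was at the start of the episode above 0.025 m or angle between ramekin's own z axis and vertical above 0.3 rad).
It fails at once if the clip-lid pot is disturbed (moved over 25 mm or tilted over 0.3 rad) (distance of clip_pot from where it was at the start of the episode above 0.025 m or angle between clip_pot's own z axis and vertical above 0.3 rad).
It fails at once if the lid is dropped (falls free at over 0.6 m/s, that is from over about 20 mm) (contact force between lid and the fingers below 0.05 N and linear speed of lid above 0.6 m/s).
It also fails if it takes over 69 s, if anything falls off the work surface, if the arm or the gripper's body presses on something with over 40 N, if the wrist force passes 120 N, or if a joint passes its speed limit or range.

## Working session

There is one attempt and no reset: what is moved stays moved. The work goes in short steps, Python scripts to look and compute and a shell command to move; the robot and the scene stay as the last step left them, time stands still between calls to the robot, and variables do not carry over. Pictures are saved under pics/ and viewed, at most 10 in all, crops included, and the job is handed in when it is done.

```bash
mkdir -p pics
cat > h.py <<'E'
import numpy as np, cv2
from workcell import bot
def K(m):
    f=210/np.tan(np.radians(m["vertical_fov"])/2); return f
def proj(m,X):
    c=np.array(m["R"])@np.array(X,float)+np.array(m["t"]); s=c[:2]/c[2]; s=s*(1+m["k1"]*(s@s)); return s*K(m)+[m["cx"],m["cy"]]
def ray(m,px):
    d=(np.array(px,float)-[m["cx"],m["cy"]])/K(m); s=d.copy()
    for _ in range(30): s=d/(1+m["k1"]*(s@s))
    R=np.array(m["R"]); return -R.T@np.array(m["t"]), R.T@np.r_[s,1]
def atz(m,px,z):
    o,d=ray(m,px); return o+d*(z-o[2])/d[2]
def snap(n,f): 
    m=bot.camera_model(n); im=bot.camera(n)[:,:,::-1].copy(); cv2.imwrite('pics/'+f,im); return m,im
E
python3 - <<'E'
from h import *
ims=[snap(n,n+'0.png')[1] for n in("scene","side","wrist")]
for n in("scene","side","wrist"):
    m=bot.camera_model(n); print(n,m["vertical_fov"],m["k1"],-np.array(m["R"]).T@np.array(m["t"]))
print(bot.get_obs())
E
```

```text
scene 51.40716010243499 -0.13720183351504991 [1.08861968 0.50135915 0.9271655 ]
side 48.265718520931244 -0.13116709427313078 [ 0.24304315 -1.21057718  1.08236701]
wrist 63.170120528334856 -0.08042957351326922 [0.54975973 0.08237605 0.37365144]
{'time': 0.15, 'q': array([-2.09889855e-03,  5.00287964e+00,  1.00462956e+01,  9.51013974e+01,
       -1.45003345e-03,  8.99979032e+01]), 'qd': array([ 0.0288402 , -0.05139701,  0.2082282 , -0.03460938, -0.00368602,
       -0.03414873]), 'joint_efforts': array([-3.04631758e-03, -5.20762289e+01,  4.65044117e+01,  1.38444663e-02,
       -2.16874664e-04, -1.82086734e-05]), 'ee_pos': array([ 5.49837777e-01, -2.68739272e-05,  2.49768008e-01]), 'tcp_rot': array([-1.79942019e+02,  1.44791080e-03,  8.99999994e+01]), 'wrist_force': array([ 0.60212974,  0.21807366, -0.28586552]), 'torque': array([-0.04671929,  0.01105959,  0.03802352]), 'grasp_force': 0.0, 'opening': 0.08540728632986254}
```

View pics/scene0.png

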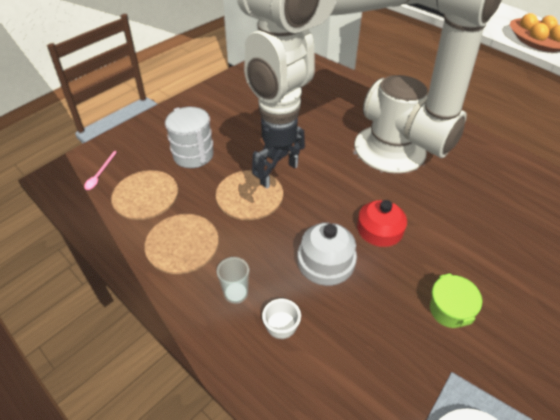

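View pics/side0.png

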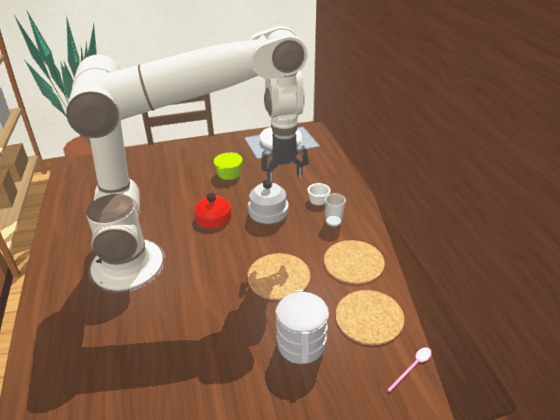

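Scene picture: three cork discs at (250,194), (182,243) and (145,194). The one at (250,194), which is (279,275) in the side view, is nearest the base. There are two domes: steel on the timer with its knob at (330,231), and red at (383,222), which is the decoy. I choose the steel dome and check it in a close crop.

Run:
```python
from h import *
a=cv2.imread('pics/scene0.png'); b=cv2.imread('pics/side0.png')
A=cv2.resize(a[150:290,200:410],None,fx=3.8,fy=3.8,interpolation=3)[:,:400*2]
L=cv2.resize(a[215:285,290:370],(400,350),interpolation=3); R=cv2.resize(b[170:240,230:310],(400,350),interpolation=3)
cv2.imwrite('pics/crop1.png',np.hstack([L,R]))
s=bot.camera_model("scene"); d=bot.camera_model("side")
def tri(p,q):
    o1,d1=ray(s,p);o2,d2=ray(d,q); t=np.linalg.lstsq(np.c_[d1,-d2],o2-o1,rcond=None)[0]
    return (o1+d1*t[0]+o2+d2*t[1])/2
print('knob tri',tri((330,231),(267,184.5)), atz(s,(330,231),.135),atz(d,(267,184.5),.135))
# trivets: cork segmentation, ellipse->undistorted plane fit
for m,im in((s,a),(d,b)):
    h=cv2.cvtColor(im,cv2.COLOR_BGR2HSV); msk=cv2.inRange(h,(8,90,150),(20,220,255))
    msk=cv2.morphologyEx(msk,cv2.MORPH_CLOSE,np.ones((9,9)))
    for c in cv2.findContours(msk,0,1)[0]:
        if 1000<cv2.contourArea(c)<8000:
            P=np.array([atz(m,p[0],.008)[:2] for p in cv2.convexHull(c)]).astype(np.float32)
            cc,r=cv2.minEnclosingCircle(P); print(c.mean(0),np.round(cc,4),round(r,4))
for n,p in dict(bento=(189,118),tumb=(235,295),ram=(282,330),green=(455,318),red=(383,238)).items(): print(n,atz(s,p,.15 if n=='bento' else 0.01)[:2])
```

```text
knob tri [0.51987707 0.13882591 0.1328639 ] [0.52107485 0.13988072 0.135     ] [0.51946825 0.13549076 0.135     ]
[[249.51955307 195.33519553]] [ 0.4818 -0.1867] 0.1044
[[164.21321321 220.91291291]] [ 0.7101 -0.3009] 0.2208
[[139.07345972  82.1563981 ]] [ 0.2625 -0.9888] 0.4051
[[538.87234043  29.17021277]] [-1.5205  0.0601] 0.2541
[[190.62845304 232.75966851]] [0.2137 0.2239] 0.5809
[[ 32.18058968 238.07248157]] [-0.2998  0.27  ] 0.7082
bento [ 0.47365859 -0.44465856]
tumb [0.74873234 0.04097226]
ram [0.73930123 0.1879891 ]
green [0.43894764 0.4748847 ]
red [0.35204995 0.20474012]
```

View pics/crop1.png

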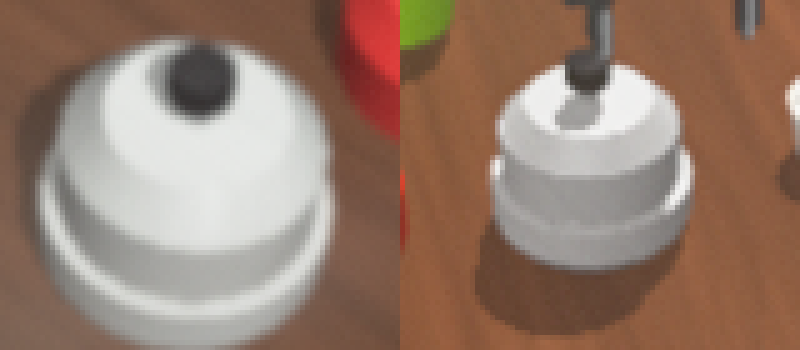

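The close crop shows the black knob on the steel dome seated on the timer flange, at scene (330,231) and side (267,184). It triangulates to (0.520, 0.139, 0.133), against an expected z of 0.135. I move above it and look with the wrist camera.

```bash
python3 -m crank '[[[-0.215,0.99,0,0,0,0],[-0.215,0.99,0,0,0,0],[-0.215,0.99,0,0,0,0],[-0.215,0.99,0,0,0,0],[-0.215,0.99,0,0,0,0],[-0.215,0.99,0,0,0,0],[-0.215,0.99,0,0,0,0],[0,0,0,0,0,0],[0,0,0,0,0,0]]]' 1
python3 - <<'E'
from h import *
m,im=snap("wrist","w1.png"); print(bot.get_obs()["ee_pos"],proj(m,(.520,.1385,.135)))
s,a=snap("scene","s1.png"); d,b=snap("side","d1.png")
C=(.482,-.187)
for mm,i in((s,a),(d,b)):
    for t in np.linspace(0,2*np.pi,80): 
        x,y=proj(mm,(C[0]+.1*np.cos(t),C[1]+.1*np.sin(t),.01)); cv2.circle(i,(int(round(x*1)),int(round(y))),0,(255,0,0),-1)
big=[cv2.resize(i,None,fx=4,fy=4,interpolation=0) for i in (a[160:230,205:300],b[245:315,230:325])]
cv2.imwrite('pics/c2.png',np.hstack([np.hstack(big)]))
cv2.imwrite('pics/c2.png',np.vstack([np.hstack(big),np.pad(cv2.resize(im,(426,320)),((0,0),(0,760-426),(0,0)))]))
E
```

```text
time: 0.9
ee_pos: [0.5196, 0.1392, 0.25]
tcp_rot: [-180.0, 0.0, 90.1]
wrist_force: [-0.4, 0.0, 0.1]
opening: 0.0853
grasp_force: 0.0
[0.51984568 0.1385615  0.25008596] [282.20298363 212.90950605]
```

View pics/c2.png

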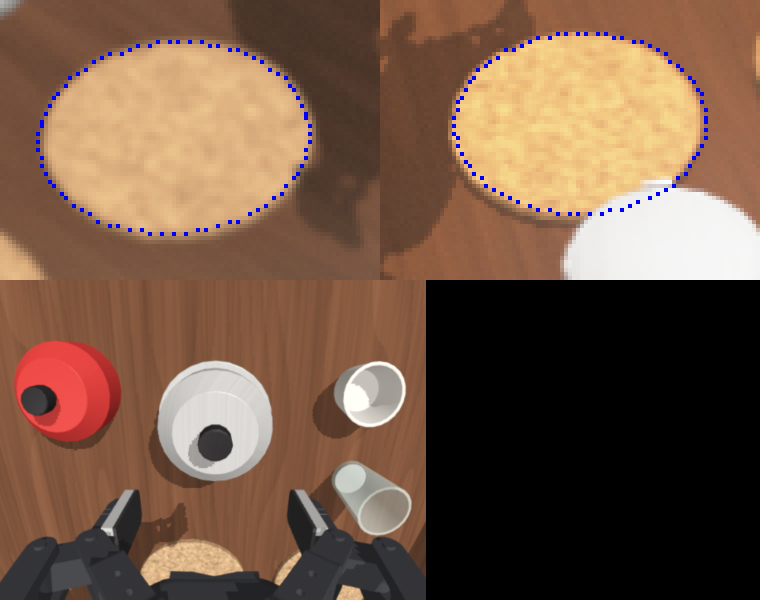

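The trivet outline fits in both views. The wrist view shows the knob at about (282.6,214), against a predicted (282,213). I descend and grip.

```bash
python3 -m crank '[[[0,0,-0.95,0,0,0],[0,0,-0.95,0,0,0],[0,0,-0.95,0,0,0],[0,0,-0.95,0,0,0],[0,0,-0.95,0,0,0],[0,0,-0.95,0,0,0],[0,0,0,0,0,0],[0,0,0,0,0,0]]]' 1; python3 -m crank '[[[0,0,0,0,0,0],[0,0,0,0,0,0],[0,0,0,0,0,0],[0,0,0,0,0,0],[0,0,0,0,0,0],[0,0,0,0,0,0],[0,0,0,0,0,0],[0,0,0,0,0,0],[0,0,0,0,0,0],[0,0,0,0,0,0]]]' 0 50
```

```text
time: 1.72
ee_pos: [0.5195, 0.1377, 0.1358]
tcp_rot: [-179.9, 0.0, 89.9]
wrist_force: [0.6, 0.1, 0.0]
opening: 0.0852
grasp_force: 0.0
time: 2.55
ee_pos: [0.5203, 0.1387, 0.1373]
tcp_rot: [179.9, -0.0, 90.0]
wrist_force: [-0.3, -1.2, 5.9]
opening: 0.0323
grasp_force: 49.4
```

```bash
python3 -m crank '[[[0,0,0.3,0,0,0],[0,0,0.5,0,0,0],[0,0,0.5,0,0,0],[0,0,0.5,0,0,0],[0,0,0.5,0,0,0],[0,0,0.5,0,0,0],[0,0,0.5,0,0,0],[0,0,0.5,0,0,0],[0,0,0.5,0,0,0],[0,0,0.5,0,0,0],[0,0,0.3,0,0,0],[0,0,0,0,0,0],[0,0,0,0,0,0]]]'
python3 - <<'E'
from h import *
m,im=snap("side","d2.png");w,wi=snap("wrist","w2.png")
cv2.imwrite('pics/c3.png',np.hstack([cv2.resize(im[110:230,210:330],(400,400),interpolation=3),cv2.resize(wi,(400,300))[:,:] if 0 else np.pad(cv2.resize(wi,(400,300)),((0,100),(0,0),(0,0)))]))
E
```

```text
time: 3.63
ee_pos: [0.52, 0.1386, 0.2384]
tcp_rot: [180.0, -0.0, 90.0]
wrist_force: [-0.4, 0.0, -2.6]
opening: 0.0328
grasp_force: 49.9
```

View pics/c3.png

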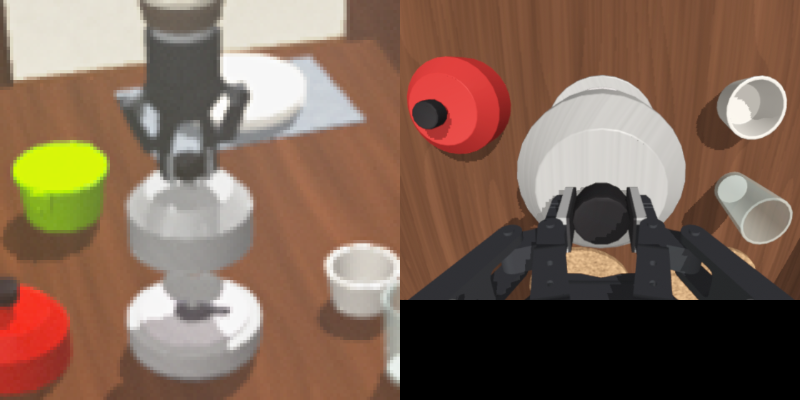

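The lid hangs level with its rim clear of the key. I carry it to the trivet.

```bash
python3 -m crank '[[[-0.05,-0.4,0,0,0,0],[-0.1,-0.8,0,0,0,0],[-0.1,-0.9,0,0,0,0],[-0.1,-0.9,0,0,0,0],[-0.1,-0.9,0,0,0,0],[-0.1,-0.9,0,0,0,0],[-0.1,-0.9,0,0,0,0],[-0.1,-0.9,0,0,0,0],[-0.1,-0.9,0,0,0,0],[-0.1,-0.9,0,0,0,0],[-0.1,-0.9,0,0,0,0],[-0.1,-0.9,0,0,0,0],[-0.1,-0.9,0,0,0,0],[-0.1,-0.9,0,0,0,0],[-0.1,-0.9,0,0,0,0],[-0.1,-0.9,0,0,0,0],[-0.1,-0.9,0,0,0,0],[-0.1,-0.9,0,0,0,0],[-0.1,-0.7,0,0,0,0],[-0.05,0,0,0,0,0]]]'; python3 -m crank '[[[0,0,-0.5,0,0,0],[0,0,-0.9,0,0,0],[0,0,-0.9,0,0,0],[0,0,-0.9,0,0,0],[0,0,-0.9,0,0,0],[0,0,-0.9,0,0,0],[0,0,-0.8,0,0,0],[0,0,-0.4,0,0,0],[0,0,-0.25,0,0,0],[0,0,0,0,0,0],[0,0,0,0,0,0]]]'
```

```text
time: 5.4
ee_pos: [0.4811, -0.1897, 0.2376]
tcp_rot: [-179.9, 0.0, 89.9]
wrist_force: [1.1, 0.1, -3.0]
opening: 0.0325
grasp_force: 49.9
time: 6.32
ee_pos: [0.482, -0.1872, 0.1097]
tcp_rot: [180.0, 0.0, 90.0]
wrist_force: [0.2, 0.6, -3.2]
opening: 0.0323
grasp_force: 50.0
```

```bash
python3 -m crank '[[[0,0,-0.1,0,0,0],[0,0,-0.1,0,0,0],[0,0,-0.05,0,0,0],[0,0,-0.05,0,0,0],[0,0,0,0,0,0]]]'; python3 -m crank '[[[0,0,-0.05,0,0,0],[0,0,0,0,0,0],[0,0,0,0,0,0]]]'
```

```text
time: 6.73
ee_pos: [0.4819, -0.1874, 0.1032]
tcp_rot: [-180.0, -0.0, 90.0]
wrist_force: [0.7, 0.2, -1.8]
opening: 0.0324
grasp_force: 50.0
time: 6.98
ee_pos: [0.4819, -0.1875, 0.1024]
tcp_rot: [180.0, 0.0, 90.0]
wrist_force: [-0.4, -1.0, -2.3]
opening: 0.0329
grasp_force: 50.0
```

```bash
python3 -m crank '[[[0,0,-0.05,0,0,0],[0,0,-0.02,0,0,0],[0,0,0,0,0,0],[0,0,0,0,0,0]]]'
```

```text
time: 7.32
ee_pos: [0.4819, -0.1875, 0.1023]
tcp_rot: [179.9, 0.0, 90.0]
wrist_force: [-5.6, 1.2, 8.7]
opening: 0.0325
grasp_force: 51.1
```

The lid has touched down. I release it, let it settle, and rise straight up.

```bash
python3 -m crank '[[[0,0,0,0,0,0],[0,0,0,0,0,0],[0,0,0,0,0,0],[0,0,0,0,0,0],[0,0,0,0,0,0],[0,0,0,0,0,0],[0,0,0,0,0,0]]]' 1; python3 -m crank '[[[0,0,0.3,0,0,0],[0,0,0.7,0,0,0],[0,0,1,0,0,0],[0,0,1,0,0,0],[0,0,1,0,0,0],[0,0,1,0,0,0],[0,0,1,0,0,0],[0,0,1,0,0,0]]]'
python3 - <<'E'
from h import *
s,a=snap("scene","s3.png");d,b=snap("side","d3.png")
print(proj(s,(.482,-.187,.1)),proj(d,(.482,-.187,.1)))
cv2.imwrite('pics/c4.png',np.vstack([np.hstack([cv2.resize(a[140:230,190:310],(400,300),interpolation=3),cv2.resize(b[205:325,220:380],(400,300),interpolation=3)]),np.hstack([cv2.resize(a[225:295,282:375],(400,300),interpolation=3),cv2.resize(b[170:240,222:315],(400,300),interpolation=3)])]))
E
```

```text
time: 7.9
ee_pos: [0.4819, -0.1874, 0.1008]
tcp_rot: [-180.0, -0.0, 90.0]
wrist_force: [0.6, 0.1, -1.6]
opening: 0.0856
grasp_force: 0.0
time: 8.57
ee_pos: [0.4818, -0.1874, 0.2424]
tcp_rot: [180.0, 0.0, 90.0]
wrist_force: [-0.2, 0.3, 0.2]
opening: 0.0848
grasp_force: 0.0
[246.49363587 170.22680596] [279.12410527 253.61668016]
```

View pics/c4.png

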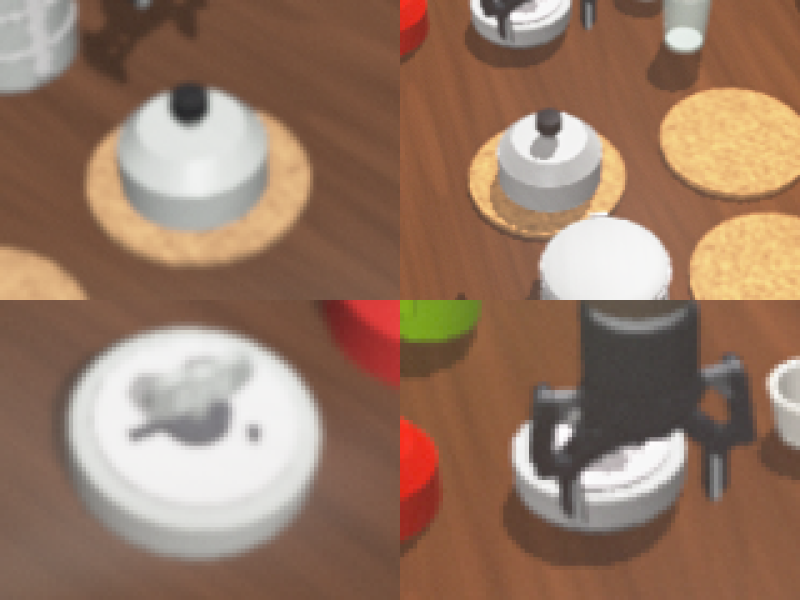

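The lid stands upright in the middle of the cork, and the key is exposed. I return over the timer and look with the wrist camera.

```bash
python3 -m crank '[[[0.1,0.96,0,0,0,0],[0.11,0.96,0,0,0,0],[0.11,0.96,0,0,0,0],[0.11,0.96,0,0,0,0],[0.11,0.96,0,0,0,0],[0.11,0.96,0,0,0,0],[0.11,0.96,0,0,0,0],[0.11,0.96,0,0,0,0],[0.11,0.96,0,0,0,0],[0.11,0.96,0,0,0,0],[0.11,0.96,0,0,0,0],[0.11,0.96,0,0,0,0],[0.11,0.96,0,0,0,0],[0.11,0.96,0,0,0,0],[0.11,0.96,0,0,0,0],[0.11,0.96,0,0,0,0],[0.11,0.96,0,0,0,0],[0,0,0,0,0,0],[0,0,0,0,0,0]]]'
python3 - <<'E'
from h import *
m,im=snap("wrist","w3.png"); print(bot.get_obs()["ee_pos"],bot.get_obs()["q"],proj(m,(.52,.1385,.1)),proj(m,(.52,.1385,.06)))
c=im[110:290,180:380]
cv2.imwrite('pics/c5.png',cv2.resize(c,(660,594),interpolation=3))
E
```

```text
time: 10.25
ee_pos: [0.5189, 0.1396, 0.2403]
tcp_rot: [-179.9, 0.0, 90.1]
wrist_force: [-0.7, 0.5, -0.4]
opening: 0.0852
grasp_force: 0.0
[0.51887686 0.13894046 0.24045283] [ 1.49962958e+01  3.05039317e+00  6.94429518e+00  9.39426584e+01
 -1.16982086e-02  1.04949104e+02] [283.2067152  203.06260776] [283.03889913 189.9873727 ]
```

View pics/c5.png

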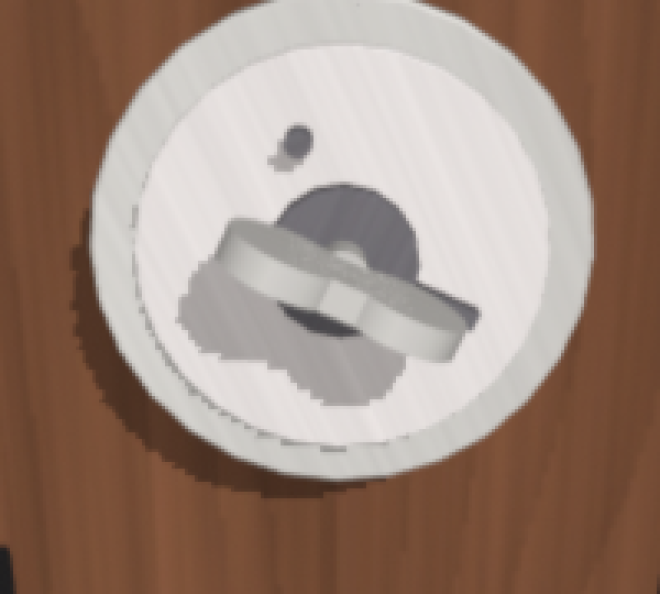

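The wrist crop shows the blade's top strip from about (222,268) to (455,350). The lug end is at (474,316) and the post top at (299,138). Next I compute the angles.

Run:
```python
from h import *
m=bot.camera_model("wrist")
g=lambda x,y,z: atz(m,(180+x/3.3,110+y/3.3),z)[:2]
a,b=g(222,268,.092),g(455,347,.092); c=g(344,298,.1)
l=g(472,316,.057);p=g(299,138,.06);C=np.array([.520,.1385])
an=lambda v:np.degrees(np.arctan2(v[1],v[0]))
print(a,b,np.linalg.norm(b-a),'mid',(a+b)/2,'hub',c,'ang',an(b-a))
print('lug',np.linalg.norm(l-C),an(l-C),'post',np.linalg.norm(p-C),an(p-C))
# timer circle: flange outer left/right/bottom at z .045
P=np.array([g(*q,.045) for q in((91,240),(594,240),(340,479))]).astype(np.float32); print(cv2.minEnclosingCircle(P))
```

```text
[0.49032048 0.14549239] [0.54947896 0.12457767] 0.06274672583587353 mid [0.51989972 0.13503503] hub [0.52087197 0.14012977] ang -19.470390809473006
lug 0.041580995101726706 -23.999363474899837 post 0.036295571180941184 107.86865520868666
((0.5208381414413452, 0.1375475525856018), 0.07376164197921753)
```

```bash
python3 -m crank '[[[0.06,-0.04,0,0,0,1],[0,0,0,0,0,1],[0,0,0,0,0,1],[0,0,0,0,0,1],[0,0,0,0,0,1],[0,0,0,0,0,1],[0,0,0,0,0,1],[0,0,0,0,0,1],[0,0,0,0,0,1],[0,0,0,0,0,1],[0,0,0,0,0,1],[0,0,0,0,0,1],[0,0,0,0,0,1],[0,0,0,0,0,1],[0,0,0,0,0,1],[0,0,0,0,0,1],[0,0,0,0,0,1],[0,0,0,0,0,1],[0,0,0,0,0,0]]]'; python3 -m crank '[[[0,0,0,0,0,1],[0,0,0,0,0,1],[0,0,0,0,0,1],[0,0,0,0,0,1],[0,0,0,0,0,1],[0,0,0,0,0,1],[0,0,0,0,0,1],[0,0,0,0,0,1],[0,0,0,0,0,1],[0,0,0,0,0,1],[0,0,0,0,0,1],[0,0,0,0,0,1],[0,0,0,0,0,1],[0,0,0,0,0,1],[0,0,0,0,0,1],[0,0,0,0,0,1],[0,0,0,0,0,1],[0,0,0,0,0,1],[0,0,0,0,0,0.2],[0,0,0,0,0,0]]]'
python3 - <<'E'
from h import *
print(bot.get_obs()["q"],bot.get_obs()["ee_pos"])
m,im=snap("wrist","w4.png"); print(proj(m,(.5203,.138,.1)))
cv2.imwrite('pics/c6.png',cv2.resize(im[100:400,80:480],(800,600),interpolation=3))
E
```

```text
time: 11.88
ee_pos: [0.5202, 0.1372, 0.2409]
tcp_rot: [-180.0, -0.0, -146.0]
wrist_force: [-0.5, 0.6, 0.9]
opening: 0.085
grasp_force: 0.0
time: 13.55
ee_pos: [0.5203, 0.1376, 0.2409]
tcp_rot: [180.0, 0.0, -21.4]
wrist_force: [-0.0, 0.4, -0.5]
opening: 0.0856
grasp_force: 0.0
[ 1.48217438e+01  3.15249130e+00  7.09797697e+00  9.39492736e+01
 -4.47627048e-03 -1.43787582e+02] [0.52026088 0.1376486  0.24087594]
[281.12240565 201.35911458]
```

View pics/c6.png

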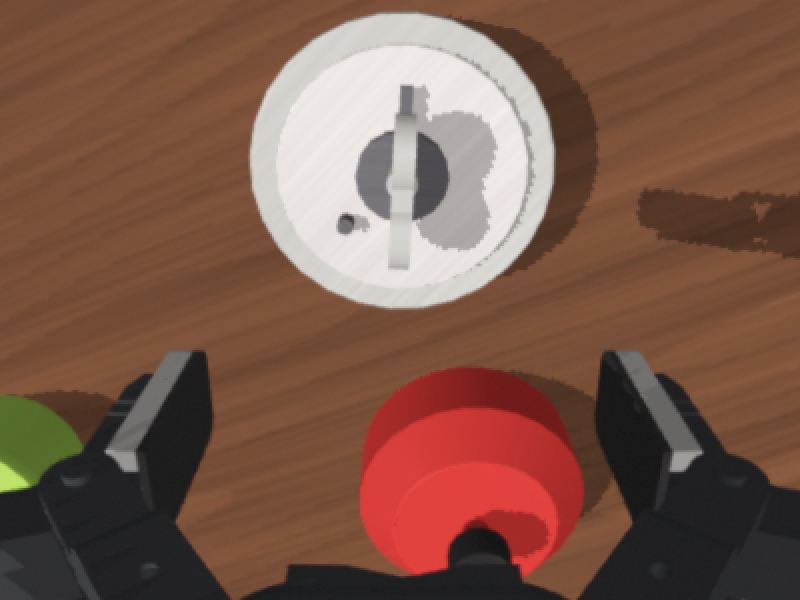

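The blade lies along the image vertical between the fingers, with its hub at (401,200). I descend and grip across the 9 mm.

```bash
python3 -m crank '[[[0,0.02,-0.96,0,0,-0.2],[0,0,-0.96,0,0,0],[0,0,-0.96,0,0,0],[0,0,-0.96,0,0,0],[0,0,-0.96,0,0,0],[0,0,-0.96,0,0,0],[0,0,-0.96,0,0,0],[0,0,-0.96,0,0,0],[0,0,0,0,0,0],[0,0,0,0,0,0]]]'; python3 -m crank '[[[0,0,0,0,0,0],[0,0,0,0,0,0],[0,0,0,0,0,0],[0,0,0,0,0,0],[0,0,0,0,0,0],[0,0,0,0,0,0],[0,0,0,0,0,0],[0,0,0,0,0,0],[0,0,0,0,0,0],[0,0,0,0,0,0],[0,0,0,0,0,0],[0,0,0,0,0,0],[0,0,0,0,0,0],[0,0,0,0,0,0]]]' 0 70
```

```text
time: 14.43
ee_pos: [0.5197, 0.1383, 0.0868]
tcp_rot: [179.9, 0.1, -22.7]
wrist_force: [0.5, 0.5, 0.1]
opening: 0.0855
grasp_force: 0.0
time: 15.6
ee_pos: [0.5204, 0.1385, 0.0877]
tcp_rot: [-180.0, -0.0, -22.5]
wrist_force: [-2.2, -2.6, 5.0]
opening: 0.0079
grasp_force: 68.5
```

```bash
python3 -m crank '[[[0,0,0,0,0,-0.4],[0,0,0,0,0,-0.7],[0,0,0,0,0,-0.7],[0,0,0,0,0,-0.7],[0,0,0,0,0,-0.7],[0,0,0,0,0,-0.7],[0,0,0,0,0,-0.7],[0,0,0,0,0,-0.7],[0,0,0,0,0,-0.7],[0,0,0,0,0,-0.7],[0,0,0,0,0,-0.7],[0,0,0,0,0,-0.7],[0,0,0,0,0,-0.7],[0,0,0,0,0,-0.7],[0,0,0,0,0,-0.7],[0,0,0,0,0,0]]]'; python3 -c "
from h import *
o=bot.get_obs();print(o['torque'],o['wrist_force'],o['q'][5])"
```

```text
time: 16.93
ee_pos: [0.5203, 0.1384, 0.0877]
tcp_rot: [-180.0, -0.0, -92.9]
wrist_force: [-1.2, -1.3, 5.4]
opening: 0.0078
grasp_force: 69.4
[-0.44525817  0.37123298 -0.09261868] [-1.19282322 -1.30788282  5.448459  ] -72.1761303327588
```

```bash
python3 -m crank '[[[0,0,0,0,0,-0.7],[0,0,0,0,0,-0.8],[0,0,0,0,0,-0.8],[0,0,0,0,0,-0.8],[0,0,0,0,0,-0.8],[0,0,0,0,0,-0.8],[0,0,0,0,0,-0.8],[0,0,0,0,0,-0.8],[0,0,0,0,0,-0.8],[0,0,0,0,0,-0.8],[0,0,0,0,0,-0.8],[0,0,0,0,0,-0.8],[0,0,0,0,0,-0.8],[0,0,0,0,0,-0.8],[0,0,0,0,0,-0.8],[0,0,0,0,0,-0.8],[0,0,0,0,0,-0.8],[0,0,0,0,0,-0.8],[0,0,0,0,0,0],[0,0,0,0,0,0]]]'
python3 - <<'E'
from h import *
o=bot.get_obs();print(o['torque'],o['q'][5])
a=snap("scene","s5.png")[1]; w=snap("wrist","w5.png")[1]
cv2.imwrite('pics/c7.png',np.hstack([cv2.resize(a[195:300,262:402],(400,300),interpolation=3),cv2.resize(w,(400,300))]))
E
```

```text
time: 18.6
ee_pos: [0.5203, 0.1386, 0.0878]
tcp_rot: [180.0, 0.0, 169.0]
wrist_force: [-2.1, -1.1, 6.5]
opening: 0.0081
grasp_force: 69.3
[-0.28525987  0.47226244 -0.06653712] 25.885517718076613
```

View pics/c7.png

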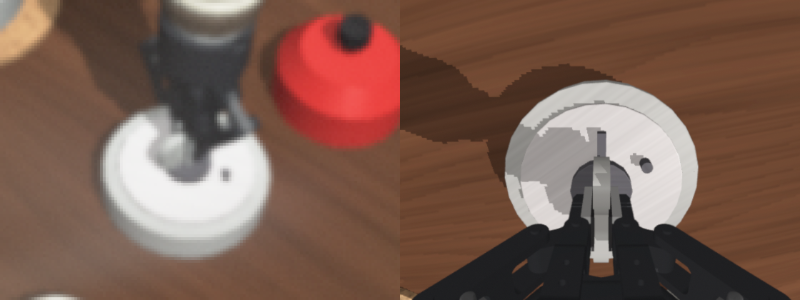

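The key follows the gripper. In the wrist half of the picture the lug is at (602,140) and the post at (646,166), roughly 50° further clockwise. I continue, then creep up to the stop.

```bash
P="from h import *
o=bot.get_obs();print(o['torque'],o['q'][5])"; python3 -m crank '[[[0,0,0,0,0,-0.7],[0,0,0,0,0,-0.8],[0,0,0,0,0,-0.8],[0,0,0,0,0,-0.8],[0,0,0,0,0,-0.8],[0,0,0,0,0,-0.8],[0,0,0,0,0,-0.5],[0,0,0,0,0,0]]]'; python3 -c "$P"; python3 -m crank '[[[0,0,0,0,0,-0.3],[0,0,0,0,0,-0.3],[0,0,0,0,0,-0.3]]]';python3 -c "$P"; python3 -m crank '[[[0,0,0,0,0,-0.3],[0,0,0,0,0,-0.3],[0,0,0,0,0,-0.3]]]';python3 -c "$P"
```

```text
time: 19.37
ee_pos: [0.5203, 0.1386, 0.0877]
tcp_rot: [180.0, 0.0, 133.1]
wrist_force: [-2.0, -0.7, 5.1]
opening: 0.0079
grasp_force: 68.8
[-0.23826899  0.4741193   0.00538786] 61.82017202487071
time: 19.62
ee_pos: [0.5203, 0.1386, 0.0877]
tcp_rot: [180.0, 0.0, 127.1]
wrist_force: [-3.2, -1.9, 5.1]
opening: 0.0076
grasp_force: 69.4
[-0.33480283  0.44496049  0.24340099] 67.86874250745144
time: 19.87
ee_pos: [0.5203, 0.1386, 0.0877]
tcp_rot: [180.0, 0.0, 120.9]
wrist_force: [-3.0, -1.8, 6.0]
opening: 0.0081
grasp_force: 69.2
[-0.30332693  0.41442531  0.23985465] 74.05677354112058
```

```bash
P="from h import *
o=bot.get_obs();print(o['torque'],o['q'][5])"; python3 -m crank '[[[0,0,0,0,0,-0.2],[0,0,0,0,0,-0.2]]]';python3 -c "$P"; python3 -m crank '[[[0,0,0,0,0,-0.2],[0,0,0,0,0,-0.2]]]';python3 -c "$P"
```

```text
time: 20.03
ee_pos: [0.5203, 0.1386, 0.0878]
tcp_rot: [180.0, 0.0, 118.2]
wrist_force: [-2.5, -2.7, 5.6]
opening: 0.008
grasp_force: 90.8
[-0.37132147  0.52321621  1.07607054] 76.7286365643095
time: 20.2
ee_pos: [0.5203, 0.1386, 0.0878]
tcp_rot: [180.0, 0.0, 115.5]
wrist_force: [-2.3, -2.7, 7.1]
opening: 0.0079
grasp_force: 119.6
[-0.56285508  0.55143764  2.0694152 ] 79.40639017347692
```

The torque jumped to about 1–2 N m, so the key is on its stop. I relax the twist, let go and rise.

```bash
python3 -m crank '[[[0,0,0,0,0,0.25],[0,0,0,0,0,0.15],[0,0,0,0,0,0]]]'; python3 -m crank '[[[0,0,0,0,0,0],[0,0,0,0,0,0],[0,0,0,0,0,0],[0,0,0,0,0,0],[0,0,0,0,0,0],[0,0,0,0,0,0],[0,0,0,0,0,0],[0,0,0,0,0,0]]]' 1; python3 -m crank '[[[0,0,0.5,0,0,0],[0,0,1,0,0,0],[0,0,1,0,0,0],[0,0,1,0,0,0],[0,0,1,0,0,0],[0,0,1,0,0,0],[0,0,1,0,0,0],[0,0,1,0,0,0],[0,0,0.5,0,0,0],[0,0,0,0,0,0],[0,0,0,0,0,0]]]'
python3 - <<'E'
from h import *
a=snap("scene","s6.png")[1]; w=snap("wrist","w6.png")[1]
cv2.imwrite('pics/c8.png',np.hstack([cv2.resize(a,(400,300),interpolation=3),cv2.resize(w[80:320,120:440],(400,300))]))
E
```

```text
time: 20.45
ee_pos: [0.5203, 0.1386, 0.0878]
tcp_rot: [180.0, 0.0, 118.3]
wrist_force: [-2.7, -2.8, 5.8]
opening: 0.0078
grasp_force: 89.3
time: 21.12
ee_pos: [0.5203, 0.1386, 0.0873]
tcp_rot: [-180.0, 0.0, 118.2]
wrist_force: [-0.0, 0.6, -0.3]
opening: 0.0852
grasp_force: 0.0
time: 22.03
ee_pos: [0.5205, 0.1386, 0.2473]
tcp_rot: [180.0, 0.0, 118.2]
wrist_force: [-0.6, 0.4, -1.7]
opening: 0.0854
grasp_force: 0.0
```

View pics/c8.png

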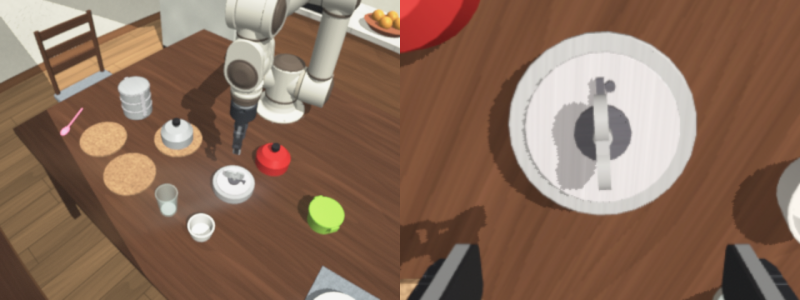

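The lug at (600,85) rests beside the post at (610,86), the lid stands on the trivet, and nothing else has moved. I hand the job in.

```bash
python3 -c "
from workcell import bot
print(bot.job_done())"
```

```text
the job is handed in; nothing more can be done
None
```

I set the lid upright on the trivet nearest the base, wound the key to its stop and let it go, disturbed nothing else, and handed the job in at about 22 s; no verdict came back.

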